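# Change over one segment of a hotplate's heating block

### The job

The four-part heating block on the hotplate is to take wide tubes, but one of its quarter segments is still the one with ten small holes: lift that one out by its handle and stand it on the cork mat. Then take the spare two-hole segment from the bench and lower it by its handle into the empty quarter, right down onto the plate between its neighbours, without shifting or lifting the other three segments. Set both segments down rather than letting them drop, and leave the tube rack, bottle and beaker where they are.

Things in the scene. Friction and masses are not known exactly. Their poses are not given: they have to be found in the camera images.
- hotplate: white laboratory hotplate, fixed to the bench, 260 mm deep, 190 mm wide; a square white 180 x 180 mm ceramic plate on top, its surface 100 mm above the bench; a low sloping panel with two knobs on its -x side. Origin: on the bench below the middle of the plate; z up
- ring: thin steel retaining ring fixed on the hotplate's plate, inner radius 77 mm, outer radius 81 mm, 10 mm high, round the four segments. Origin: its centre, at the height of the plate's surface (100 mm above the bench) on which the segments stand; z up; x points to the quarter that holds the small-hole segment at the start
- place (a point): the point on the plate's surface where the origin of the segment in that quarter belongs: 46 mm along the ring's x axis from the ring's centre. A segment seated there has its x along the ring's x; its flat sides then stand about 1.6 mm from the neighbours' flat sides and its round face 2 mm from the ring
- seg_small: to be taken out: quarter disc of aluminium, radius 75 mm, 40 mm high, tip cut off flat 14 mm from the disc's centre, lower edges bevelled 3 mm wide, 5 mm high; 0.3 to 0.55 kg; black bar handle on top. Origin: underside, below the handle's middle, 46 mm from the disc's centre; x radially outward, z up. Ten 11 mm holes in its top. Loose, in the ring at the start
- seg_small_grip (a point): middle of the handle bar of the small-hole segment, 72 mm above its underside. The bar is 52 mm long (along the segment's x), 14 mm wide, 16 mm high, on two thin steel posts with 24 mm of free height under it; all five segments have the same handle, so the tops of those in the ring are 180 mm above the bench
- seg_spare: the spare, to be put in: same outer shape, size, handle, axes and range of mass as the small-hole segment, but with two 27 mm holes in its top, one on each side of the handle. Loose; stands upright on the bench at the start
- seg_spare_grip (a point): middle of the handle bar of the spare segment, 72 mm above its underside
- seg_left: neighbour that stays: two-hole segment (same shape and axes as the spare) in the ring, a quarter turn anticlockwise seen from above from the small-hole one; loose, only standing on the plate
- seg_opposite: neighbour that stays: two-hole segment (same shape and axes) in the ring, opposite the small-hole one; loose
- seg_right: neighbour that stays: two-hole segment (same shape and axes) in the ring, a quarter turn clockwise from the small-hole one; loose
- mat: cork mat, 170 x 170 mm, 8 mm thick, fixed on the bench to the left or right of the hotplate (the spare stands on the other side). Origin: centre of its underside, z up, x and y along its sides
- tube_rack: bystander: white rack with eight capped glass tubes, 75 x 210 mm, 125 mm high; origin under its middle
- bottle: bystander: amber glass bottle, 72 mm across, 140 mm high; origin under its middle
- beaker: bystander: glass beaker, 70 mm across, 90 mm high; origin under its middle
Not all that is in view belongs to the job. Leave any purple or turquoise look-alike of the seg_small alone.

How it is judged:
By the outcome, as a careful person would: the job done as asked, in the order asked, and still so for the second after the job is handed in, with the robot touching nothing.
It also fails if it takes over 72 s, if anything falls off the work surface, if the arm or the gripper's body presses on something with over 40 N, if the wrist force passes 120 N, or if a joint passes its speed limit or range.

### The arm

A 7-joint arm with a two-finger parallel gripper is mounted at the origin on the work surface. World frame = base frame: x ahead of the robot, y to its left, z up, the work surface at z = 0. Lengths are in m, angles in rad, forces in N, time in s.
With the tool pointing down it reaches from about 0.425 to 0.925 m from the base axis. Payload 6.8 kg.
Tool frame: the origin (TCP) lies at the very end of the fingers, on their centre line; the grasp point (between the pads) lies 19 mm behind it; x points along the fingers, y is the direction in which the jaws open and shut, and the axes are right-handed (so a half turn about x gives the same grasp; the last joint's range is limited). The gripper opens to 85 mm and grips with 20 to 120 N. Pads are 22 mm wide; open, the fingers measure 114 mm over their backs; the gripper's body (76 mm by 85 mm) begins 54 mm behind the grasp point. The pads swing forward as they close: fully open they stand 13 mm farther back than shut.
Start: joints at [1.008, 0.477, 0.022, 1.555, -0.011, 1.109, -0.083], TCP at [0.297, -0.606, 0.231] pointing down, gripper open.
Joint ranges: [-2.96, 2.96], [-0.34, 2.1], [-1.41, 1.46], [0.24, 2.44], [-1.37, 4.51], [0.17, 1.92], [-2.96, 2.96]. Speed limits (rad/s): [2.39, 2.39, 3.14, 3.14, 3.14, 3.14, 3.14].

### API

Orientations are given as a rotation vector (axis times angle).
In Python, from bench import get_obs, grab_frame, camera_info, hand_in gives the robot as it stands.
- The arm moves only by the tool apply_moves, never from a script. Its argument "series" is text: rows parted by semicolons, each of 7 numbers parted by spaces: the turn, a rotation vector about the tool's x, y, z in rad, then the shift along the tool's x, y, z in m, then the opening, from 0 (shut) to 1 (fully open). In form: wx wy wz tx ty tz hand; .... A call has 1 to 12 rows; each row is the pose to reach, as a shift and turn from the pose commanded when the call began, along the tool's axes at that moment; what a row does not reach only later rows make up. A row lasts 1/8 s, in which the tool goes at most 62.5 mm and 10.7 degrees, less where a joint would pass 70% of its speed; a pose out of reach is approached as far as the arm can. A call with a gripper value outside its range is refused whole. The fingers move at their own pace and stop on an object; "force" is the grip in N (left out, the last holds). Time passes only in rows, so rows that repeat a pose let the fingers close. It gives the time, the measured TCP pose, the force and the opening at its end, in the units of the state.
- get_obs(): the state, without advancing time (a new reading comes with each control period).
- grab_frame(name): name is "side" or "top"; returns the picture (420x560x3 uint8, blue, green, red); there is no depth.
- camera_info(name): a dict with "fov_y" (degrees; the focal length in pixels is half the picture's height over the tangent of half this angle, whatever the lens; pixels are square), "cx", "cy" (the principal point, pixels), "D" ([k1, k2, p1, p2, k3] as OpenCV has them; the pictures are not rectified), "rvec" (rotation vector, rad) and "tvec" (3), from world to camera coordinates, as OpenCV has them. Camera axes: x right, y down, z forward; pixel columns grow to the right and rows downward; lengths in m; the calibration is good to about 2 mm. A picture is of the moment at which its call begins. camera_info takes no time and is no camera call.
- hand_in(): hands the job in, once; it reports no verdict.
The state is a dict: "clock": time; "joints": joint angles; "qvel": joint speeds; "tau": joint torques, N m; "tcp_pos": TCP position; "orientation": TCP orientation; "contact_force": force on the tool from outside, world axes, zero at the start; "moment": the same for the moment, N m; "grip_width": finger opening in m.
Only numpy, scipy, OpenCV 4.12 (cv2) and the standard library are available. Lean on these libraries where they do the work, as an engineer would, in place of code of your own. Each camera call takes 0.05 s, during which the arm holds its last target.

## Working session

There is one attempt and no reset: what is moved stays moved. The work goes in short steps, Python scripts to look and compute and a tool call to move; the robot and the scene stay as the last step left them, time stands still between calls to the robot, and variables do not carry over. Pictures are saved under pics/ and viewed, and the job is handed in when it is done.

Besides the shell and the picture viewer there is one more tool, called as name(argument=value, ...) on one line, values as JSON. apply_moves: Moves the arm, as the interface text tells. Its arguments: {"type":"object","properties":{"series":{"type":"string"},"force":{"type":"number"}},"required":["series"]}

```bash
ls; mkdir -p pics; python3 - <<'E'
from bench import *
import cv2
print(get_obs())
for n in("side","top"):
    cv2.imwrite(f"pics/{n}0.png",grab_frame(n)); print(n,camera_info(n))
E
```

```text
pics
{'clock': 0.0, 'joints': array([ 1.00791478,  0.477798  ,  0.02233645,  1.55646591, -0.0115131 ,
        1.10928285, -0.08310123]), 'qvel': array([0.00154739, 0.00053346, 0.00087052, 0.00210831, 0.00038454,
       0.00079305, 0.00145731]), 'tau': array([ 2.74447466e-04, -5.96446931e+01,  1.60795044e+00, -2.81191152e+01,
        1.24741867e-02,  9.36827157e-03,  2.13456286e-05]), 'tcp_pos': array([ 0.2962346 , -0.60586024,  0.23032095]), 'orientation': array([ 1.96898656,  0.45751749, -1.97005852]), 'contact_force': array([0.93415556, 0.80322847, 0.71019644]), 'moment': array([ 0.04979122,  0.0048695 , -0.04401956]), 'grip_width': 0.08536142766889304}
side {'fov_y': 50.18616835587012, 'cx': 281.0460499765828, 'cy': 210.64218357009395, 'D': array([0.00230371, 0.        , 0.        , 0.        , 0.        ]), 'rvec': array([ 2.11851662, -0.25386784,  0.1047191 ]), 'tvec': array([-0.58895775,  0.20468279,  0.94814838])}
top {'fov_y': 56.59834690788995, 'cx': 279.51070916389006, 'cy': 211.36986177769236, 'D': array([0.00599255, 0.        , 0.        , 0.        , 0.        ]), 'rvec': array([ 2.20046444, -2.17354282,  0.13998963]), 'tvec': array([-0.03117824,  0.62238872,  0.90798192])}
```

View pics/top0.png

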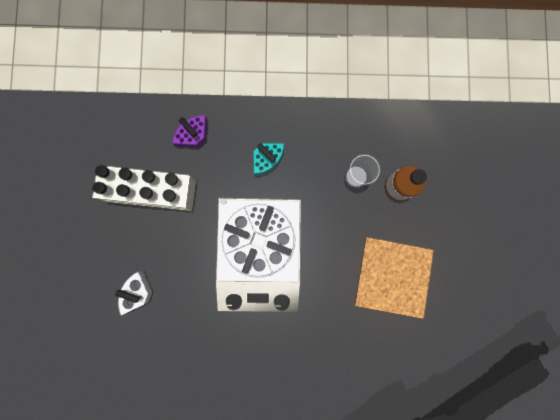

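View pics/side0.png

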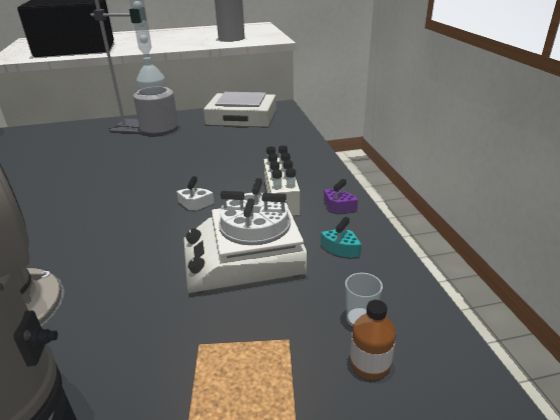

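The top view shows the small-hole segment at about (267,218), facing away from the robot. The spare is at about (132,293) and the mat at about (395,277). The purple and turquoise segments are the look-alikes.

```bash
cat > h.py <<'E'
import numpy as np, cv2
from scipy.spatial.transform import Rotation as R
from bench import *
def K(n):
    c=camera_info(n); f=210/np.tan(np.radians(c['fov_y']/2))
    return np.array([[f,0,c['cx']],[0,f,c['cy']],[0,0,1.]]),c
def ray(n,p,z):
    k,c=K(n); p=np.array(p,float).reshape(-1,1,2)
    u=cv2.undistortPoints(p,k,c['D'])[:,0]
    Rm=cv2.Rodrigues(c['rvec'])[0]; o=-Rm.T@c['tvec']
    d=np.c_[u,np.ones(len(u))]@Rm
    return o+d*((z-o[2])/d[:,2])[:,None]
def proj(n,P):
    k,c=K(n); return cv2.projectPoints(np.array(P,float).reshape(-1,3),c['rvec'],c['tvec'],k,c['D'])[0][:,0]
E
python3 - <<'E'
from h import *
im=cv2.imread('pics/top0.png')
a=cv2.resize(im[190:320,205:315],None,fx=5,fy=5,interpolation=cv2.INTER_CUBIC)[:600];cv2.imwrite('pics/c1.png',a)
b=cv2.resize(im[260:330,100:170],None,fx=8,fy=8,interpolation=cv2.INTER_CUBIC);cv2.imwrite('pics/c2.png',b)
s=cv2.imread('pics/side0.png')
cv2.imwrite('pics/c3.png',cv2.resize(s[170:290,170:330],None,fx=5,fy=5,interpolation=cv2.INTER_CUBIC))
# dark handle blobs
g=im.max(2)
for nm,(x0,x1,y0,y1) in dict(ring=(219,299,200,278),spare=(110,156,268,318)).items():
    m=(g[y0:y1,x0:x1]<50).astype(np.uint8)
    n,l,st,ce=cv2.connectedComponentsWithStats(m)
    for i in range(1,n):
        if 20<st[i,4]:
            ys,xs=np.where(l==i);r=cv2.minAreaRect(np.c_[xs+x0,ys+y0].astype(np.float32))
            print(nm,st[i,4],ce[i]+[x0,y0],r)
# mat
hsv=cv2.cvtColor(im,cv2.COLOR_BGR2HSV)
m=((hsv[...,0]<25)&(hsv[...,1]>90)&(hsv[...,2]>90)).astype(np.uint8);m[:225]=0
m=cv2.morphologyEx(m,cv2.MORPH_CLOSE,np.ones((5,5)))
c=max(cv2.findContours(m,0,1)[0],key=cv2.contourArea);r=cv2.minAreaRect(c);print(r);P=ray('top',cv2.boxPoints(r),.008);print(P,P.mean(0))
E
```

```text
spare 46 [128.76086957 294.2173913 ] ((127.91780090332031, 294.7192077636719), (23.057106018066406, 3.5112345218658447), 20.556047439575195)
((394.328857421875, 277.4698181152344), (70.78855895996094, 70.55684661865234), 10.007980346679688)
[[ 0.39712067 -0.20548093  0.008     ]
 [ 0.56540992 -0.23721076  0.008     ]
 [ 0.53714732 -0.41026404  0.008     ]
 [ 0.36902616 -0.37533128  0.008     ]] [ 0.46717602 -0.30707176  0.008     ]
```

View pics/c1.png

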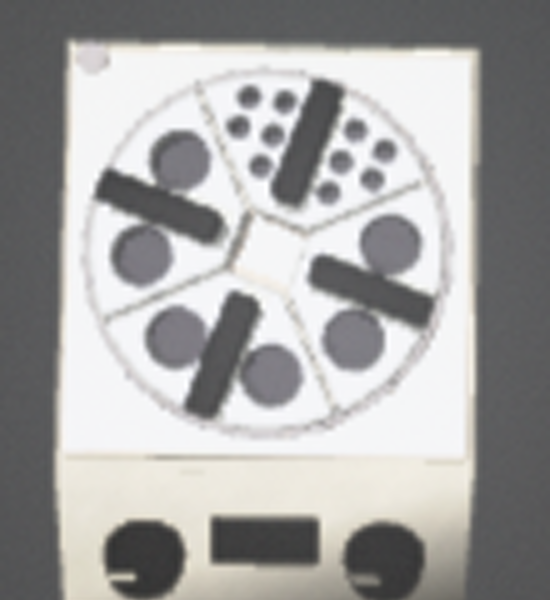

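View pics/c2.png

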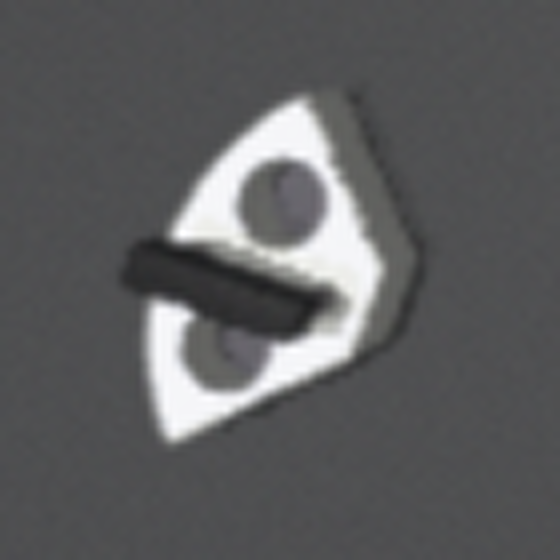

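View pics/c3.png

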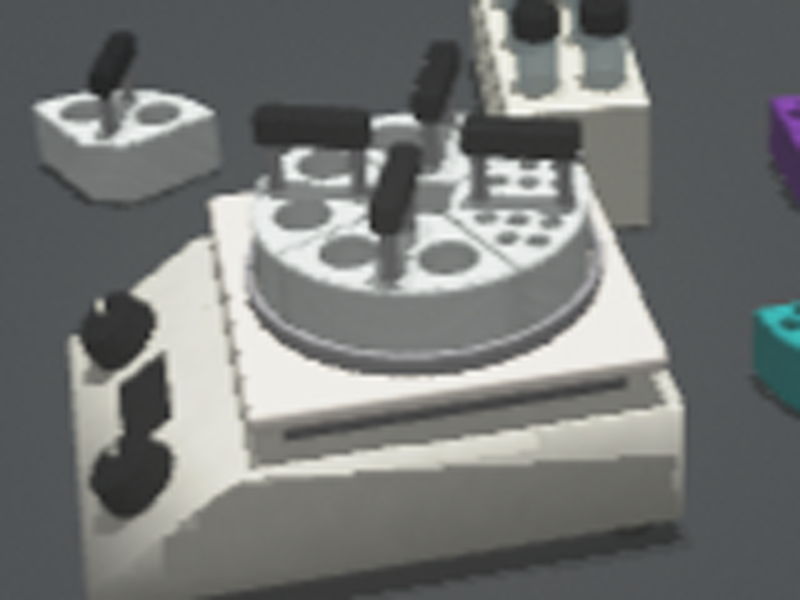

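```bash
python3 - <<'E'
from h import *
im=cv2.imread('pics/top0.png');s=cv2.imread('pics/side0.png')
k,c=K('top');Rm=cv2.Rodrigues(c['rvec'])[0];print('cam',-Rm.T@c['tvec'])
def blobs(img,x0,x1,y0,y1,th,n='top',zt=.18,f=8,mn=1500,show=None):
    g=cv2.resize(img[y0:y1,x0:x1].max(2),None,fx=f,fy=f,interpolation=cv2.INTER_CUBIC)
    m=(g<th).astype(np.uint8);m=cv2.morphologyEx(m,cv2.MORPH_OPEN,np.ones((9,9)))
    N,l,st,ce=cv2.connectedComponentsWithStats(m)
    if show: cv2.imwrite(show,m*255)
    out=[]
    for i in range(1,N):
        if st[i,4]<mn: continue
        ys,xs=np.where(l==i)
        P=ray(n,np.c_[(xs+.5)/f-.5+x0,(ys+.5)/f-.5+y0],zt)[:,:2]
        r=cv2.minAreaRect((P*1000).astype(np.float32)); mu=P.mean(0)
        w,v=np.linalg.eigh(np.cov(P.T));d=v[:,1];
        print(st[i,4],'mean',mu.round(4),'rect',np.round(r[0],1),np.round(r[1],1),'ang',np.degrees(np.arctan2(d[1],d[0])).round(1))
        out.append(mu)
    return np.array(out)
for th in(80,95):
  o=blobs(im,222,297,203,276,th,zt=.178);print(o.mean(0))
for th in(50,58,64):
  blobs(im,110,156,268,318,th,zt=.078,show=f'pics/m{th}.png')
E
```

```text
cam [0.53250013 0.005706   0.96394089]
nan
8843 mean [0.5946 0.0081] rect [594.6   8.1] [12.6 50.2] ang 159.4
8828 mean [0.5681 0.0675] rect [568.2  67.2] [50.5 13.4] ang 68.8
8155 mean [ 0.5353 -0.0185] rect [535.7 -18.4] [49.1 13.2] ang 68.9
9060 mean [0.5088 0.0411] rect [509.1  41.4] [13.5 49.1] ang 158.7
[0.55170439 0.02452667]
2845 mean [0.4302 0.31  ] rect [429.4 310.8] [51.9  7.9] ang 70.7
9275 mean [0.4269 0.3132] rect [426.1 312.3] [54.5 16. ] ang 72.5
10065 mean [0.4268 0.3131] rect [426.  312.4] [55.4 16.8] ang 72.6<stdin>:20: RuntimeWarning: Mean of empty slice.
  ret = ret.dtype.type(ret / rcount)
```

```bash
cat >> h.py <<'E'
def Rt(head):  # tool x down, z along the handle heading(deg) => y = z cross x
    a=np.radians(head); z=np.array([np.cos(a),np.sin(a),0]); x=np.array([0,0,-1.])
    return np.c_[x,np.cross(z,x),z]
def rel(R0,p0,R1,p1):
    return R.from_matrix(R0.T@R1).as_rotvec().round(4), (R0.T@(np.array(p1)-p0)).round(4)
def now():
    o=get_obs(); return R.from_rotvec(o['orientation']).as_matrix(),o['tcp_pos'],o
E
python3 - <<'E'
from h import *
R0,p0,o=now();print(R0.round(3))
for h in(-21.05,158.95):
    print(h,rel(R0,p0,Rt(h),[.5946,.008,.30]))
pix=np.array([[300,95],[382,265],[355,355],[172,440]])/8-.5+.0625+[100,260]
P=ray('top',pix,.04);print(P.round(4))
mo=(P[0]+P[3])/2;mi=(P[1]+P[2])/2;d=mo-mi;print(np.linalg.norm(d[:2]),np.linalg.norm(P[0]-P[3]),np.linalg.norm(P[1]-P[2]),np.degrees(np.arctan2(d[1],d[0])))
u=d/np.linalg.norm(d);print(mo-u*.0076,mi+u*.032)
print([ (np.degrees(np.arctan2(*(P[a]-P[b])[[1,0]])))for a,b in((0,3),(1,2),(0,1),(3,2))])
print(ray('top',[[412,175],[405,190],[358,177]],0))
E
```

```text
[[-0.001  0.439 -0.898]
 [ 0.001 -0.898 -0.439]
 [-1.    -0.002  0.   ]]
-21.05 (array([-2.3194e+00, -1.9000e-03,  1.0000e-03]), array([-0.0689, -0.4206, -0.5377]))
158.95 (array([8.222e-01, 8.000e-04, 1.500e-03]), array([-0.0689, -0.4206, -0.5377]))
[[0.4774 0.3055 0.04  ]
 [0.4291 0.2799 0.04  ]
 [0.4036 0.2865 0.04  ]
 [0.3794 0.3371 0.04  ]]
0.04000307340462802 0.10294635341168405 0.026342057817583715 72.4170437235662
[0.42612195 0.31406949 0.04      ] [0.42600019 0.31368525 0.04      ]
[np.float64(-17.903538206749), np.float64(-14.417093475911843), np.float64(27.910797012624414), np.float64(115.47012218063395)]
[[ 0.72286374 -0.35921135  0.        ]
 [ 0.6841997  -0.34053614  0.        ]
 [ 0.71546119 -0.22151283  0.        ]]
```

apply_moves(series="0 0 0 -0.06 0 0 0.6; 0.15 0 0 -0.069 -0.04 -0.05 0.6; 0.3 0 0 -0.069 -0.08 -0.1 0.6; 0.45 0 0 -0.069 -0.12 -0.15 0.6; 0.6 0 0 -0.069 -0.16 -0.2 0.6; 0.75 0 0 -0.069 -0.2 -0.255 0.6; 0.822 0.001 0.001 -0.069 -0.24 -0.305 0.6; 0.822 0.001 0.001 -0.069 -0.275 -0.355 0.6; 0.822 0.001 0.001 -0.069 -0.315 -0.4 0.6; 0.822 0.001 0.001 -0.069 -0.35 -0.45 0.6; 0.822 0.001 0.001 -0.069 -0.39 -0.5 0.6; 0.822 0.001 0.001 -0.069 -0.4206 -0.5377 0.6", force=50)

```text
clock: 1.6
tcp_pos: [0.5953, 0.0096, 0.3]
orientation: [-2.022, 0.376, 2.021]
contact_force: [0.3, -1.5, -0.1]
grip_width: 0.0511
```

apply_moves(series="0 0 0 0 0 0 0.6;0 0 0 0 0 0 0.6;0 0 0 0 0 0 0.6")

```text
clock: 1.98
tcp_pos: [0.5944, 0.0056, 0.3002]
orientation: [-2.021, 0.38, 2.019]
contact_force: [-0.5, -1.5, 0.5]
grip_width: 0.0512
```

```bash
python3 - <<'E'
from h import *
R0,p0,o=now();print(p0,o['contact_force'],o['clock'],o['qvel'],o['joints'])
print(rel(R0,p0,Rt(158.95),[.5946,.008,.153]))
E
```

```text
[0.59438632 0.00559166 0.30017082] [-0.45135222 -1.48827797  0.50194831] 1.975 [ 0.00502756 -0.00391066 -0.00452853 -0.00088645 -0.00152649 -0.00039151
 -0.00265988] [ 0.05018241  0.29832514 -0.20879942  1.66064912  0.0677596   1.18923944
 -2.1157275 ]
(array([-0.0026, -0.0012, -0.0015]), array([ 0.1472, -0.0025,  0.0008]))
```

apply_moves(series="0 0 0 0.04 0 0 0.6;0 0 0 0.08 0 0 0.6;0 0 0 0.08 0 0 0.6;0 0 0 0.08 0 0 0.6")

```text
clock: 2.48
tcp_pos: [0.5957, 0.0068, 0.222]
orientation: [-2.024, 0.377, 2.017]
contact_force: [0.9, -0.4, -0.4]
grip_width: 0.0513
```

```bash
python3 - <<'E'
from h import *
cv2.imwrite('pics/top1.png',cv2.resize(grab_frame('top')[180:300,190:350],None,fx=5,fy=5,interpolation=cv2.INTER_CUBIC))
for i in range(4):
  R0,p0,o=now();print(p0,o['contact_force'],o['clock'],np.degrees(np.arctan2(R0[1,2],R0[0,2])))
  s=grab_frame('side')
cv2.imwrite('pics/side1.png',cv2.resize(s[150:290,170:330],None,fx=5,fy=5,interpolation=cv2.INTER_CUBIC)[:600])
print(rel(R0,p0,Rt(158.95),[.5946,.008,.153]))
E
```

```text
[0.59607405 0.00708551 0.22243425] [ 0.42887093 -0.1514419  -0.60119522] 2.525 158.90173663667173
[0.59612452 0.00730089 0.22248456] [ 0.40523633 -0.973352    0.59221135] 2.575 158.91778802389453
[0.59602091 0.00745358 0.22231468] [0.15399515 0.00292053 0.84703238] 2.625 158.9352828683215
[0.59583071 0.00751011 0.22205246] [ 0.21644496 -0.06436055 -0.09916563] 2.675 158.94301291782352
(array([-0.0001, -0.0039,  0.0007]), array([0.069 , 0.    , 0.0016]))
```

View pics/side1.png

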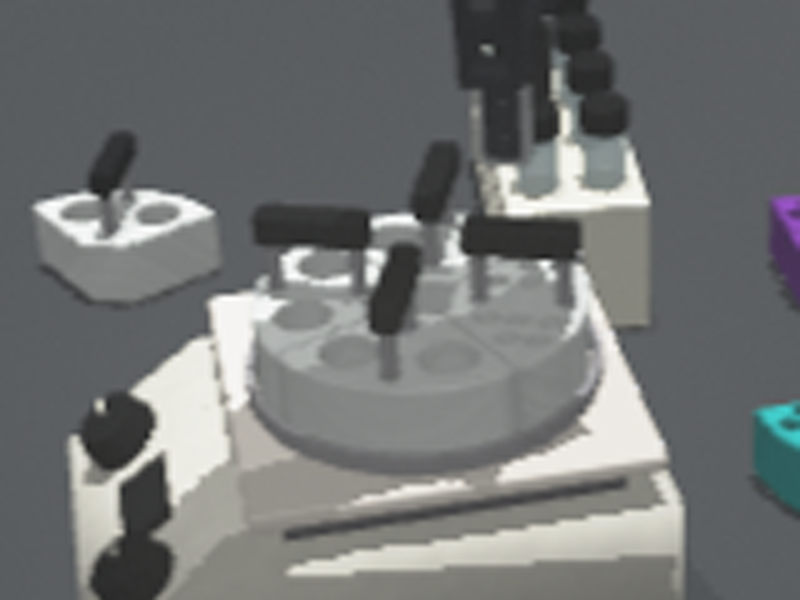

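View pics/top1.png

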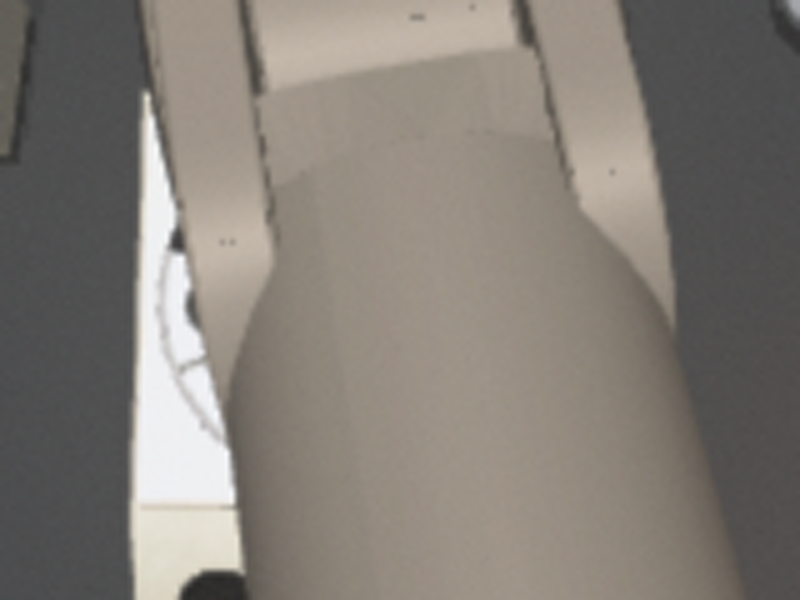

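```bash
python3 - <<'E'
from h import *
def crop(p): return (p-[170,150]+.5)*5
print(crop(proj('side',[[.5946,.008,.172],[.5946,.008,.18],[.5959,.0075,.2220]])))
u=np.array([np.cos(np.radians(-21.05)),np.sin(np.radians(-21.05)),0])
c=np.array([.5946,.008,.172]);print(crop(proj('side',[c+u*.026,c-u*.026])))
E
```

```text
[[521.4655376  240.80187247]
 [520.82686839 224.75191972]
 [520.65653176 138.25216573]]
[[581.18271058 243.85528405]
 [462.17732999 237.77019003]]
```

apply_moves(series="0 0 0 0.02 0 0.001 0.6;0 0 0 0.04 0 0.001 0.6;0 0 0 0.055 0 0.001 0.6;0 0 0 0.069 0 0.001 0.6;0 0 0 0.069 0 0.001 0.6;0 0 0 0.069 0 0.001 0.6")

```text
clock: 3.48
tcp_pos: [0.5945, 0.0079, 0.1518]
orientation: [-2.023, 0.376, 2.019]
contact_force: [0.1, 0.4, 0.5]
grip_width: 0.0511
```

```bash
python3 - <<'E'
from h import *
for i in range(3):
  R0,p0,o=now();print(p0,o['contact_force'],o['clock'],np.degrees(np.arctan2(R0[1,2],R0[0,2])),rel(R0,p0,Rt(158.95),[.5946,.008,.153]))
  s=grab_frame('side')
cv2.imwrite('pics/side2.png',cv2.resize(s[150:290,170:330],None,fx=5,fy=5,interpolation=cv2.INTER_CUBIC)[:600])
E
```

```text
[0.59449207 0.00794127 0.15183655] [0.06540249 0.373526   0.52763453] 3.475 158.96015555519693 (array([ 0.0002, -0.0021, -0.0001]), array([-0.0012, -0.0001, -0.0001]))
[0.59458538 0.00791661 0.15198436] [ 0.66977986 -0.36702025 -0.40934735] 3.525 158.95584571551532 (array([ 0.0001, -0.0024,  0.    ]), array([-0.001 , -0.0001,  0.    ]))
[0.59457688 0.00790553 0.1520494 ] [-0.13682916  0.62900387  0.04725626] 3.575 158.95528443587992 (array([ 0.0001, -0.0025,  0.0001]), array([-0.001 , -0.0001,  0.    ]))
```

View pics/side2.png

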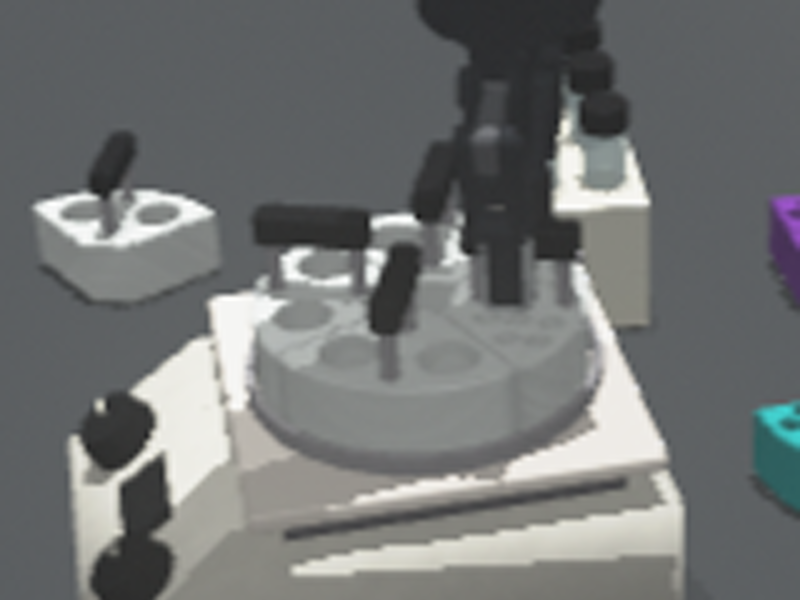

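The fingers straddle the bar, centred at about (510,250) in the crop. Closing.

apply_moves(series="0 0 0 -0.001 0 0 0.35;0 0 0 -0.001 0 0 0.2;0 0 0 -0.001 0 0 0.1;0 0 0 -0.001 0 0 0;0 0 0 -0.001 0 0 0;0 0 0 -0.001 0 0 0;0 0 0 -0.001 0 0 0", force=60)

```text
clock: 4.5
tcp_pos: [0.5944, 0.0083, 0.1526]
orientation: [-2.023, 0.375, 2.019]
contact_force: [1.3, 2.4, 2.5]
grip_width: 0.0127
```

```bash
python3 - <<'E'
from h import *
for i in range(3):
  R0,p0,o=now();print(p0,o['contact_force'],o['moment'],o['clock'],o['grip_width'],rel(R0,p0,Rt(158.95),[.5946,.008,.153]))
  s=grab_frame('side')
cv2.imwrite('pics/side3.png',cv2.resize(s[150:290,170:330],None,fx=5,fy=5,interpolation=cv2.INTER_CUBIC)[:600])
E
```

```text
[0.59435972 0.0082612  0.15255977] [1.30314294 2.40723584 2.50172112] [ 0.493341   -0.2297448   0.02283793] 4.5 0.012740545954108725 (array([ 0.0004, -0.0018,  0.0002]), array([-0.0004,  0.0002, -0.0003]))
[0.59437001 0.00826294 0.15257013] [1.13218257 1.60141622 3.02566547] [ 0.50985101 -0.26854805  0.03503449] 4.55 0.013114313996006533 (array([ 0.0004, -0.0019,  0.0002]), array([-0.0004,  0.0002, -0.0003]))
[0.59438338 0.00822225 0.15257747] [1.16627482 1.87775049 3.29442547] [ 0.56956644 -0.26695149  0.01868428] 4.6 0.012906122501827627 (array([ 0.0004, -0.0019,  0.0002]), array([-0.0004,  0.0001, -0.0003]))
```

View pics/side3.png

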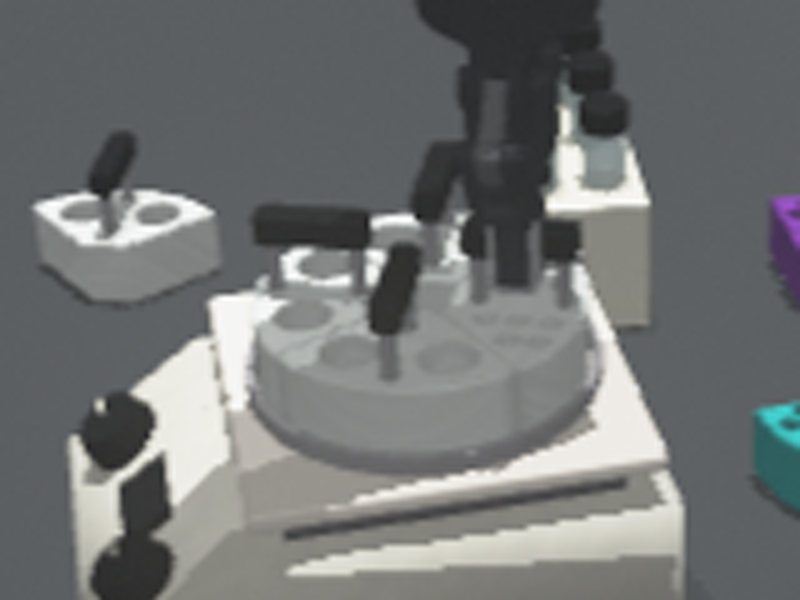

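Gripped at an opening of 13 mm, with only a few newtons on the wrist. Lifting straight up, slowly at first.

apply_moves(series="0 0 0 -0.003 0 0 0;0 0 0 -0.006 0 0 0;0 0 0 -0.012 0 0 0;0 0 0 -0.02 0 0 0;0 0 0 -0.03 0 0 0;0 0 0 -0.045 0 0 0;0 0 0 -0.06 0 0 0;0 0 0 -0.08 0 0 0;0 0 0 -0.1 0 0 0;0 0 0 -0.115 0 0 0;0 0 0 -0.115 0 0 0;0 0 0 -0.115 0 0 0")

```text
clock: 6.15
tcp_pos: [0.5934, 0.0079, 0.2666]
orientation: [-2.022, 0.377, 2.021]
contact_force: [-0.9, -0.7, -4.7]
grip_width: 0.0131
```

```bash
python3 - <<'E'
from h import *
s=grab_frame('side')
cv2.imwrite('pics/side4.png',cv2.resize(s[120:290,170:330],None,fx=4,fy=4,interpolation=cv2.INTER_CUBIC)[:600])
R0,p0,o=now();print(p0,o['contact_force'],o['moment'],o['clock'],o['grip_width'])
for h in (158.95,180+40,180-90+158.95-180+11):print(h,rel(R0,p0,Rt(h),[.467,-.307,.30]))
E
```

```text
[0.59332519 0.00787308 0.26638854] [ 0.56207198  0.14598756 -4.15036354] [ 0.03306984 -0.0106741  -0.01958553] 6.2 0.012866552493032955
158.95 (array([ 0.0002,  0.0002, -0.0013]), array([-0.0332,  0.3393,  0.0049]))
220 (array([-1.0654e+00,  9.0000e-04, -1.0000e-03]), array([-0.0332,  0.3393,  0.0049]))
79.94999999999999 (array([ 1.379e+00, -7.000e-04, -1.200e-03]), array([-0.0332,  0.3393,  0.0049]))
```

View pics/side4.png

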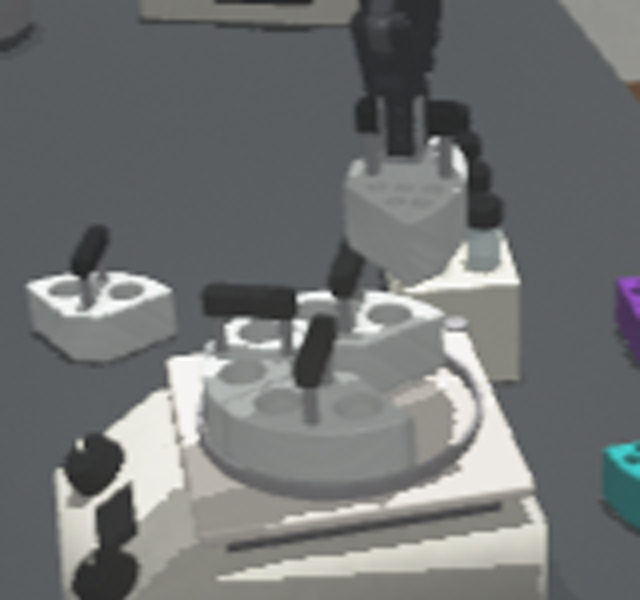

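The segment is lifted cleanly and the neighbours are undisturbed. Moving to the mat with the heading unchanged.

apply_moves(series="0 0 0 -0.02 0.02 0 0;0 0 0 -0.025 0.06 0.001 0;0 0 0 -0.025 0.1 0.002 0;0 0 0 -0.025 0.145 0.003 0;0 0 0 -0.025 0.19 0.004 0;0 0 0 -0.025 0.235 0.005 0;0 0 0 -0.025 0.28 0.005 0;0 0 0 -0.025 0.315 0.005 0;0 0 0 -0.025 0.339 0.005 0;0 0 0 -0.025 0.339 0.005 0;0 0 0 -0.025 0.339 0.005 0")

```text
clock: 7.58
tcp_pos: [0.4678, -0.3055, 0.2919]
orientation: [-2.022, 0.374, 2.021]
contact_force: [-0.6, 0.2, -5.1]
grip_width: 0.0131
```

apply_moves(series="0 0 0 0.05 0 0 0;0 0 0 0.1 0 0 0;0 0 0 0.15 0 0 0;0 0 0 0.18 0 0 0;0 0 0 0.205 0 0 0;0 0 0 0.215 0 0 0;0 0 0 0.215 0 0 0;0 0 0 0.215 0 0 0")

```text
clock: 8.57
tcp_pos: [0.4687, -0.307, 0.0786]
orientation: [-2.025, 0.376, 2.018]
contact_force: [0.4, -0.2, -4.5]
grip_width: 0.0134
```

```bash
python3 - <<'E'
from h import *
s=grab_frame('side')
cv2.imwrite('pics/side5.png',s)
R0,p0,o=now();print(p0,o['contact_force'],o['moment'],o['clock'],o['grip_width'])
E
```

```text
[ 0.46869869 -0.30713119  0.07869787] [ 0.42631691  0.85425107 -3.90261673] [0.00806157 0.02486239 0.06884043] 8.625 0.012747218637663116
```

View pics/side5.png

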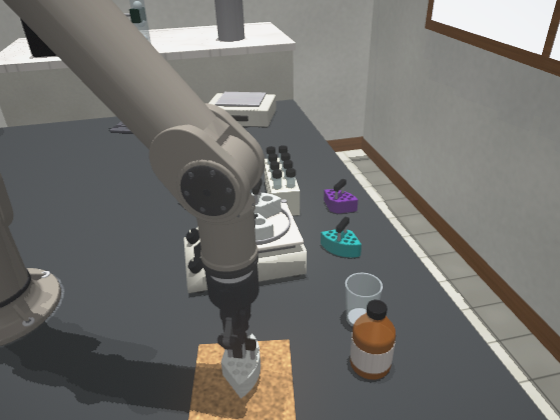

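The segment is over the mat with its underside about 18 mm above the cork. Lowering gently.

apply_moves(series="0 0 0 0.006 0 0 0;0 0 0 0.012 0 0 0;0 0 0 0.014 0 0 0;0 0 0 0.016 0 0 0;0 0 0 0.017 0 0 0;0 0 0 0.018 0 0 0;0 0 0 0.0185 0 0 0;0 0 0 0.019 0 0 0;0 0 0 0.019 0 0 0")

```text
clock: 9.75
tcp_pos: [0.4682, -0.3067, 0.0604]
orientation: [-2.023, 0.376, 2.019]
contact_force: [-4.3, 4.3, 14.8]
grip_width: 0.0126
```

apply_moves(series="0 0 0 -0.0005 0 0 0;0 0 0 -0.0005 0 0 0;0 0 0 -0.0005 0 0 0.2;0 0 0 -0.0005 0 0 0.4;0 0 0 -0.0005 0 0 0.6;0 0 0 -0.0005 0 0 0.6;0 0 0 -0.0005 0 0 0.6")

```text
clock: 10.62
tcp_pos: [0.4678, -0.3068, 0.0589]
orientation: [-2.022, 0.376, 2.02]
contact_force: [0.1, -0.5, 0.4]
grip_width: 0.0511
```

apply_moves(series="0 0 0 -0.02 0 0 0.6;0 0 0 -0.06 0 0 0.6;0 0 0 -0.12 0 0 0.6;0 0 0 -0.18 0 0 0.6;0 0 0 -0.23 0 0 0.6;0 0 0 -0.24 0 0 0.6;0 0 0 -0.24 0 0 0.6")

```text
clock: 11.5
tcp_pos: [0.4675, -0.3066, 0.2991]
orientation: [-2.023, 0.376, 2.019]
contact_force: [-0.7, -0.2, -1.3]
grip_width: 0.0516
```

```bash
python3 - <<'E'
from h import *
cv2.imwrite('pics/side6.png',grab_frame('side'))
R0,p0,o=now();print(p0,o['contact_force'],o['clock'],o['grip_width'],o['joints'])
for h in (252.4,72.4): print(rel(R0,p0,Rt(h),[.4261,.3140,.30]))
E
```

```text
[ 0.46694872 -0.30627475  0.2977665 ] [ 0.05583816 -0.43817334 -0.19033119] 11.55 0.05109649318609099 [ 0.49337482  0.22897525 -0.02961945  1.7551347   0.007734    1.15796859
 -1.47653038]
(array([-1.6308e+00,  6.0000e-04,  1.0000e-04]), array([-0.0023, -0.5643,  0.2608]))
(array([ 1.5108e+00,  1.0000e-04, -6.0000e-04]), array([-0.0023, -0.5643,  0.2608]))
```

View pics/side6.png

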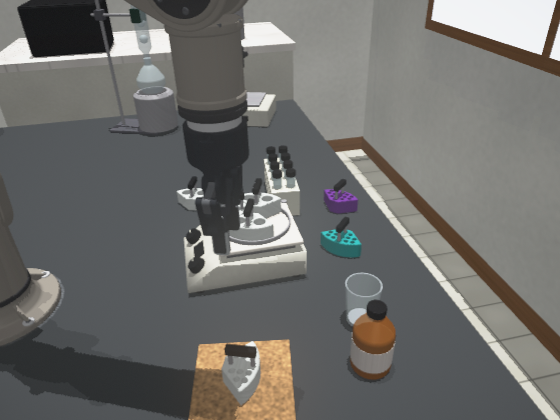

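The small-hole segment stands on the mat, with its handle at about (240,351). Now to the spare.

apply_moves(series="-0.14 0 0 -0.02 -0.05 0.025 0.6;-0.29 0 0 -0.02 -0.1 0.05 0.6;-0.44 0 0 -0.02 -0.15 0.07 0.6;-0.59 0 0 -0.02 -0.2 0.092 0.6;-0.74 0 0 -0.02 -0.25 0.115 0.6;-0.89 0 0 -0.02 -0.3 0.138 0.6;-1.04 0 0 -0.02 -0.35 0.16 0.6;-1.19 0 0 -0.02 -0.4 0.185 0.6;-1.34 0 0 -0.02 -0.45 0.21 0.6;-1.49 0 0 -0.01 -0.5 0.23 0.6;-1.6308 0 0 0 -0.545 0.252 0.6;-1.6308 0 0 0 -0.5643 0.2608 0.6")

```text
clock: 13.05
tcp_pos: [0.4243, 0.3159, 0.2953]
orientation: [1.424, 1.052, -1.432]
contact_force: [-0.1, -0.3, 0.2]
grip_width: 0.0513
```

apply_moves(series="0 0 0 0.05 0 0 0.6;0 0 0 0.1 0 0 0.6;0 0 0 0.15 0 0 0.6;0 0 0 0.165 0 0 0.6;0 0 0 0.165 0 0 0.6;0 0 0 0.165 0 0 0.6")

```text
clock: 13.8
tcp_pos: [0.4277, 0.3145, 0.1349]
orientation: [1.434, 1.047, -1.429]
contact_force: [0.3, -0.5, 0.0]
grip_width: 0.0514
```

```bash
python3 - <<'E'
from h import *
cv2.imwrite('pics/top7.png',cv2.resize(grab_frame('top')[180:300,190:350],None,fx=5,fy=5,interpolation=cv2.INTER_CUBIC))
s=grab_frame('side');cv2.imwrite('pics/side7.png',cv2.resize(s[130:250,150:310],None,fx=5,fy=5,interpolation=cv2.INTER_CUBIC))
R0,p0,o=now();print(p0,o['contact_force'],o['clock'],o['grip_width'],np.degrees(np.arctan2(R0[1,2],R0[0,2])))
for h in (252.4,): print(rel(R0,p0,Rt(h),[.4261,.3140,.0526]))
def crop(p): return (p-[150,130]+.5)*5
u=np.array([np.cos(np.radians(72.4)),np.sin(np.radians(72.4)),0]);c=np.array([.4261,.314,.072])
print(crop(proj('side',[c+u*.026,c,c-u*.026,p0])))
E
```

```text
[0.42779908 0.31440487 0.13507047] [ 0.07885171 -0.8138047   0.43625396] 13.9 0.051619270630980964 -107.60915313782898
(array([-0.0002, -0.0019, -0.0032]), array([ 0.0825, -0.0018,  0.0011]))
[[227.10218327 244.57384714]
 [215.64645371 266.67211949]
 [203.77990454 289.56227537]
 [203.52203527 163.27473791]]
```

View pics/side7.png

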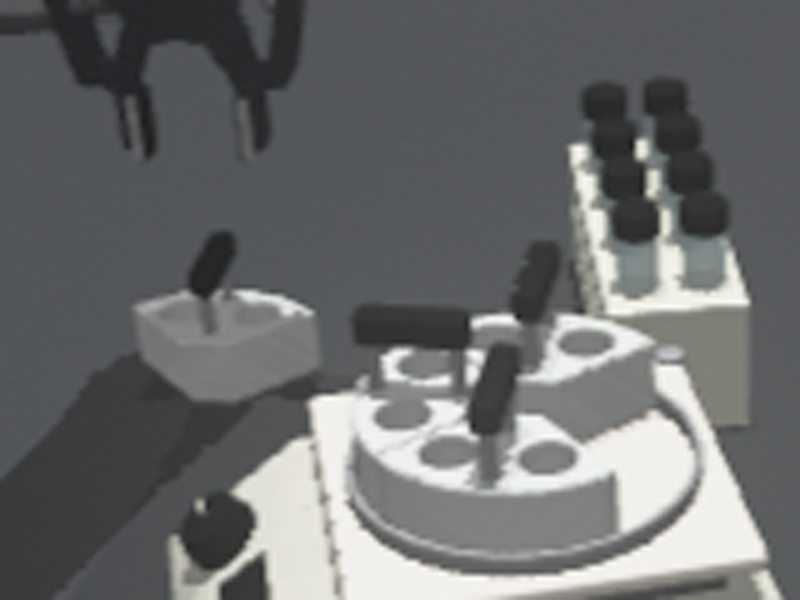

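View pics/top7.png

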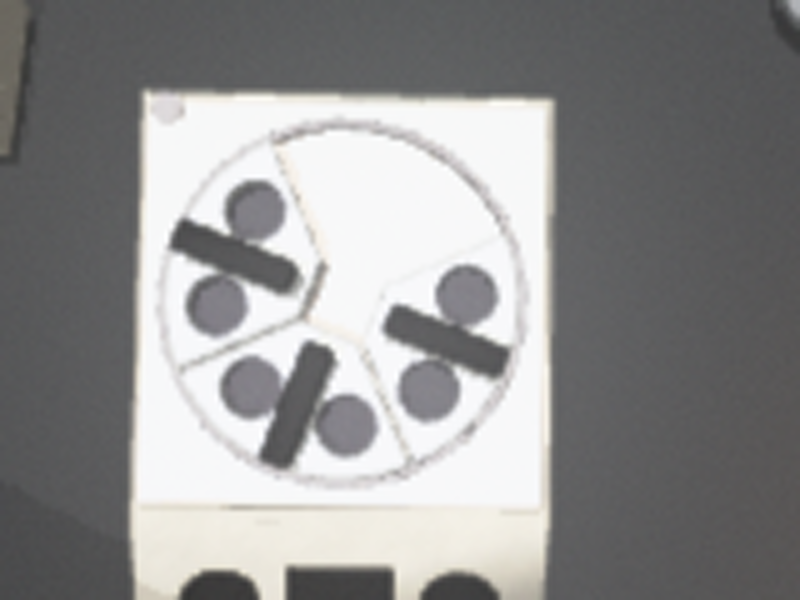

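The side view shows the spare's bar centred near (213,265). The projection of the measured position gives (216,267), so they agree within 1 mm. The neighbours have not moved and the quarter is empty. Descending on the spare.

apply_moves(series="0 0 0 0.02 -0.0015 0.001 0.6;0 0 0 0.045 -0.0015 0.001 0.6;0 0 0 0.065 -0.0015 0.001 0.6;0 0 0 0.0825 -0.0015 0.001 0.6;0 0 0 0.0825 -0.0015 0.001 0.6;0 0 0 0.0825 -0.0015 0.001 0.6;0 0 0 0.0825 -0.0015 0.001 0.6")

```text
clock: 14.78
tcp_pos: [0.4258, 0.3134, 0.0517]
orientation: [1.433, 1.046, -1.43]
contact_force: [-0.4, -0.6, -0.4]
grip_width: 0.0514
```

```bash
python3 - <<'E'
from h import *
s=grab_frame('side');cv2.imwrite('pics/side8.png',cv2.resize(s[130:250,150:310],None,fx=5,fy=5,interpolation=cv2.INTER_CUBIC))
for i in range(2):
  R0,p0,o=now();print(p0,o['contact_force'],o['clock'],o['grip_width'])
  print(rel(R0,p0,Rt(252.4),[.4261,.3140,.0526])); grab_frame('top')
E
```

```text
[0.42567838 0.31333764 0.05160936] [-0.06127711  0.30623045 -0.10387352] 14.825 0.05087662567804187
(array([-0.0001, -0.0005, -0.0021]), array([-0.001 ,  0.0002, -0.0008]))
[0.42559637 0.31325852 0.05146431] [-0.12165346  0.62169865 -0.0103178 ] 14.875 0.051231287978578
(array([-0.0002, -0.0003, -0.002 ]), array([-0.0011,  0.0003, -0.0009]))
```

View pics/side8.png

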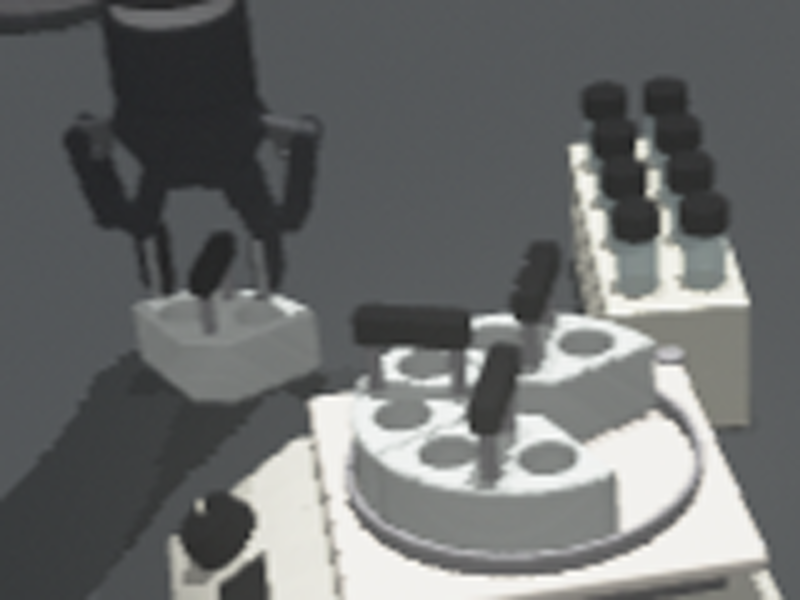

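apply_moves(series="0 0 0 -0.001 0 -0.0005 0.35;0 0 0 -0.001 0 -0.0005 0.2;0 0 0 -0.001 0 -0.0005 0.1;0 0 0 -0.001 0 -0.0005 0;0 0 0 -0.001 0 -0.0005 0;0 0 0 -0.001 0 -0.0005 0;0 0 0 -0.001 0 -0.0005 0;0 0 0 -0.001 0 -0.0005 0", force=60)

```text
clock: 15.92
tcp_pos: [0.4254, 0.3136, 0.0521]
orientation: [1.432, 1.046, -1.431]
contact_force: [-1.5, -1.1, 6.0]
grip_width: 0.0128
```

```bash
python3 - <<'E'
from h import *
for i in range(3):
  R0,p0,o=now();print(p0,o['contact_force'],o['clock'],o['grip_width'],np.degrees(np.arctan2(R0[1,2],R0[0,2])))
  print(rel(R0,p0,Rt(252.4),[.4261,.3140,.0526])); s=grab_frame('side')
cv2.imwrite('pics/side9.png',cv2.resize(s[130:250,150:310],None,fx=5,fy=5,interpolation=cv2.INTER_CUBIC))
E
```

```text
[0.42543008 0.31357163 0.05210446] [-1.51985231 -1.06864397  5.9529024 ] 15.925 0.012786723846433415 -107.60585330445672
(array([-0.0001,  0.0004, -0.0015]), array([-0.0005,  0.0005, -0.0006]))
[0.42543169 0.31357295 0.05211572] [-2.32677536 -1.7120862   5.42775798] 15.975 0.013049438530679055 -107.60613473301048
(array([-0.0001,  0.0004, -0.0015]), array([-0.0005,  0.0005, -0.0006]))
[0.42542655 0.31353702 0.05209357] [-0.57989129 -0.64334402  5.48082035] 16.025 0.013162480193508196 -107.60629407878464
(array([-0.0001,  0.0005, -0.0015]), array([-0.0005,  0.0005, -0.0006]))
```

Spare gripped at 13 mm. Lifting straight up, then moving to the hover pose over the empty quarter.

apply_moves(series="0 0 0 -0.004 0 0 0;0 0 0 -0.01 0 0 0;0 0 0 -0.03 0 0 0;0 0 0 -0.07 0 0 0;0 0 0 -0.12 0 0 0;0 0 0 -0.17 0 0 0;0 0 0 -0.215 0 0 0;0 0 0 -0.225 0 0 0;0 0 0 -0.225 0 0 0;0 0 0 -0.225 0 0 0")

```text
clock: 17.32
tcp_pos: [0.4243, 0.3126, 0.2746]
orientation: [1.428, 1.046, -1.435]
contact_force: [0.6, 0.3, -3.8]
grip_width: 0.0128
```

```bash
python3 - <<'E'
from h import *
s=grab_frame('side');cv2.imwrite('pics/side10.png',cv2.resize(s[80:220,130:310],None,fx=4,fy=4,interpolation=cv2.INTER_CUBIC))
R0,p0,o=now();print(p0,o['contact_force'],o['clock'],o['grip_width'],np.degrees(np.arctan2(R0[1,2],R0[0,2])))
print(rel(R0,p0,Rt(158.95),[.5935,.0080,.27]))
E
```

```text
[0.4243427  0.31274943 0.27472017] [-0.35576628  0.3942619  -3.15888892] 17.375 0.01272090730054076 -107.59631991611417
(array([ 1.6311,  0.0036, -0.0021]), array([0.0053, 0.2534, 0.2393]))
```

View pics/side10.png

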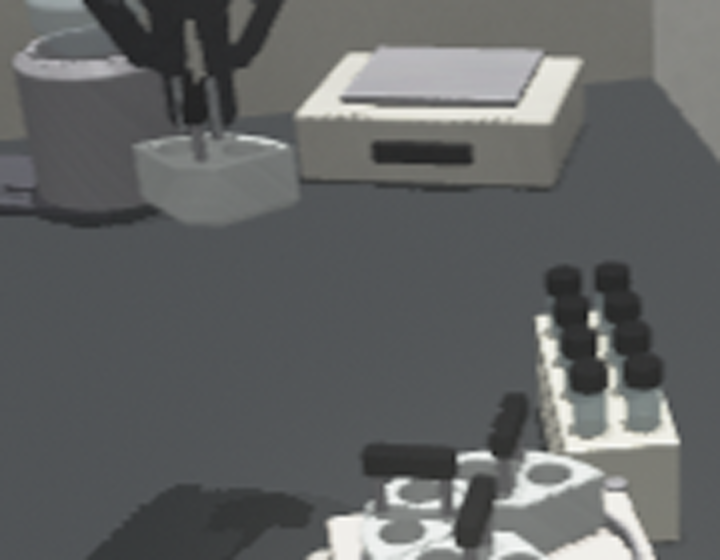

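apply_moves(series="0.16 0 0 0 0.025 0.024 0;0.32 0 0 0 0.05 0.048 0;0.48 0 0 0 0.075 0.072 0;0.64 0 0 0 0.1 0.096 0;0.8 0 0 0 0.125 0.12 0;0.96 0 0 0 0.15 0.144 0;1.12 0 0 0 0.175 0.168 0;1.28 0 0 0 0.2 0.192 0;1.44 0 0 0.004 0.225 0.216 0;1.6 0.003 -0.002 0.008 0.245 0.232 0;1.631 0.0036 -0.002 0.008 0.2534 0.2393 0;1.631 0.0036 -0.002 0.008 0.2534 0.2393 0")

```text
clock: 18.88
tcp_pos: [0.594, 0.0089, 0.2684]
orientation: [-2.022, 0.371, 2.02]
contact_force: [-1.1, 1.0, -3.0]
grip_width: 0.0129
```

apply_moves(series="0 0 0 0 0 0 0;0 0 0 0 0 0 0;0 0 0 0 0 0 0")

```text
clock: 19.25
tcp_pos: [0.5941, 0.0096, 0.2695]
orientation: [-2.024, 0.371, 2.018]
contact_force: [-1.0, -0.4, -3.2]
grip_width: 0.0131
```

```bash
python3 - <<'E'
from h import *
s=grab_frame('side')
cv2.imwrite('pics/side11.png',s)
cv2.imwrite('pics/side11c.png',cv2.resize(s[120:290,170:330],None,fx=4,fy=4,interpolation=cv2.INTER_CUBIC)[:600])
for i in range(3):
  R0,p0,o=now();print(p0,o['contact_force'],o['clock'],o['grip_width'],rel(R0,p0,Rt(158.95),[.5944,.0082,.2664]))
  grab_frame('side')
E
```

```text
[0.59415978 0.00940782 0.26947074] [ 0.34849204  0.0160492  -3.20368814] 19.3 0.0127903862439875 (array([ 0.001 , -0.0023,  0.0032]), array([ 0.0031,  0.0011, -0.0006]))
[0.5942094 0.0092148 0.269447 ] [ 0.41666167  0.59990538 -3.12480292] 19.35 0.013094672129155573 (array([ 0.0007, -0.0024,  0.0031]), array([ 0.003 ,  0.0009, -0.0005]))
[0.59426462 0.00913536 0.26943942] [ 0.06850202 -0.57565881 -4.49213682] 19.4 0.013103462492781773 (array([ 0.0005, -0.0024,  0.0031]), array([ 0.003 ,  0.0008, -0.0005]))
```

View pics/side11c.png

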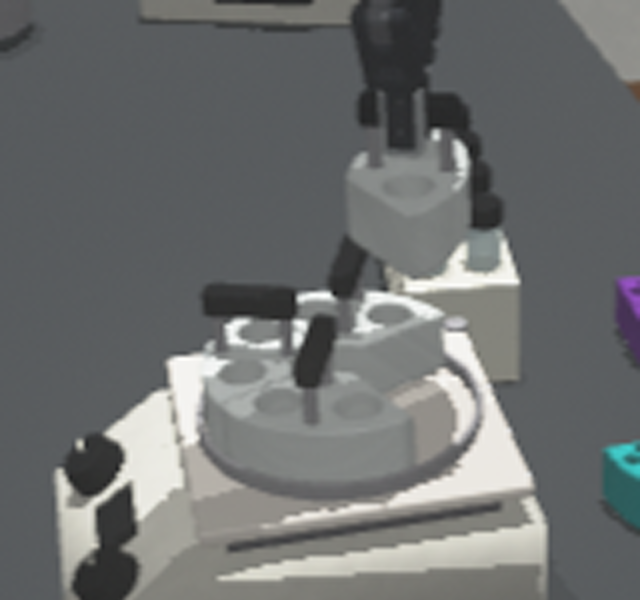

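```bash
python3 - <<'E'
from h import *
a=cv2.imread('pics/side4.png',0).astype(float);b=cv2.imread('pics/side11c.png',0).astype(float)
def edge(im,r,x0,x1,sg):
    p=im[r-3:r+4,x0:x1].mean(0);g=np.diff(p)*sg;g[g<0]=0;i=g.argmax();w=slice(max(0,i-4),i+5);return x0+.5+(np.arange(len(g))[w]*g[w]).sum()/g[w].sum()
for dr in(0,10,20):
    for im,r,n in((a,200+dr,'small'),(b,194+dr,'spare')):
        print(n,dr,edge(im,r,330,365,1),edge(im,r,452,485,-1))
P=np.array([[.5933,.0079,.2424],[.5942,.0093,.2454],[.5942+.00093,.0093-.00036,.2454]])
print((proj('side',P)-[170,120]+.5)*4)
# neighbours & empty place re-check with top7 (offset 190,180, x5)
im=cv2.imread('pics/top7.png').max(2)
m=(im<95).astype(np.uint8);m[500:]=0;m[:,:140]=0;m[:,545:]=0;m=cv2.morphologyEx(m,cv2.MORPH_OPEN,np.ones((7,7)))
N,l,st,ce=cv2.connectedComponentsWithStats(m)
for i in range(1,N):
  if st[i,4]>1000:
    ys,xs=np.where(l==i);Q=ray('top',np.c_[(xs+.5)/5-.5+190,(ys+.5)/5-.5+180],.178)[:,:2];v=np.linalg.eigh(np.cov(Q.T))[1][:,1];print(Q.mean(0).round(4),np.degrees(np.arctan2(v[1],v[0])))
E
```

```text
small 0 342.45652173913044 466.3941684665227
spare 0 345.659509202454 469.4225806451613
small 10 345.12048192771084 466.3568588469185
spare 10 346.0212121212121 470.6280991735537
small 20 345.2473684210526 466.80783938814534
spare 20 346.55960264900665 470.6194852941176
[[410.10193926 196.00563579]
 [411.03455727 189.42189048]
 [412.93393411 189.50302695]]
[0.6597 0.0719] 101.6921460964038
[ 0.6668 -0.036 ] 82.79798195206659
[0.5699 0.0716] 69.59709993059715
[ 0.5303 -0.031 ] 63.7667803763563
[0.4993 0.0447] 159.38748539906473
```

The spare hangs upright over the empty quarter. The neighbours' bars are at the same pixels as before. Lowering to just above the neighbours' tops, with the small tilt taken out.

apply_moves(series="0 -0.0028 0.004 0.02 0.0008 0.0002 0;0 -0.0028 0.004 0.04 0.0008 0.0002 0;0 -0.0028 0.004 0.055 0.0008 0.0002 0;0 -0.0028 0.004 0.06 0.0008 0.0002 0;0 -0.0028 0.004 0.06 0.0008 0.0002 0;0 -0.0028 0.004 0.06 0.0008 0.0002 0")

```text
clock: 20.2
tcp_pos: [0.5946, 0.0085, 0.21]
orientation: [-2.022, 0.376, 2.02]
contact_force: [-0.3, -0.4, -4.2]
grip_width: 0.0128
```

```bash
python3 - <<'E'
from h import *
s=grab_frame('side')
cv2.imwrite('pics/side12c.png',cv2.resize(s[150:270,190:310],None,fx=5,fy=5,interpolation=cv2.INTER_CUBIC)[:600])
for i in range(3):
  R0,p0,o=now();print(p0,o['contact_force'],o['clock'],o['grip_width'],rel(R0,p0,Rt(158.95),[.5938,.0084,.1521]))
  grab_frame('side')
E
```

```text
[0.59457017 0.00845268 0.21008869] [ 0.29530917  0.34742662 -3.51950819] 20.25 0.013039088712674564 (array([-0.0001, -0.0007, -0.0003]), array([0.058 , 0.0003, 0.0007]))
[0.5945185  0.00841763 0.21006471] [ 0.41217199  0.05300521 -3.84151608] 20.3 0.013160283853604354 (array([-0.0001, -0.0007, -0.0004]), array([0.058 , 0.0003, 0.0007]))
[0.59440958 0.00843421 0.20996866] [-1.03058547  0.47638806 -4.21329829] 20.35 0.012935955471231718 (array([-0.0001, -0.0005, -0.0004]), array([0.0579, 0.0002, 0.0006]))
```

View pics/side12c.png

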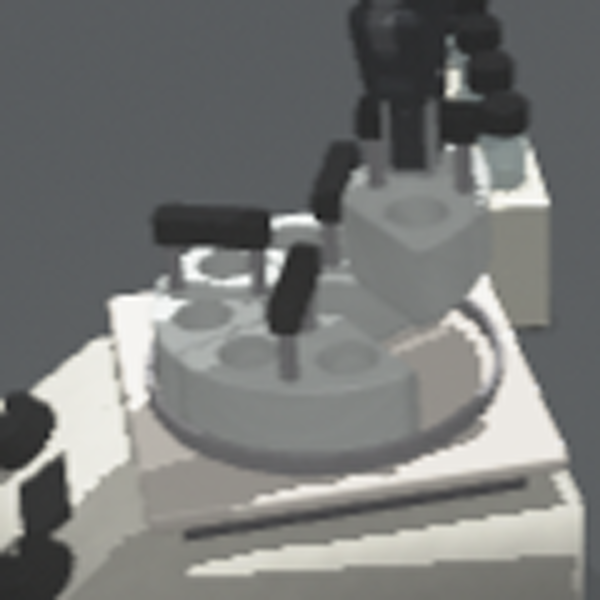

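apply_moves(series="0 0 0 0.005 0 0.0005 0;0 0 0 0.01 0.0002 0.0005 0;0 0 0 0.015 0.0002 0.0005 0;0 0 0 0.02 0.0002 0.0005 0;0 0 0 0.024 0.0002 0.0005 0;0 0 0 0.028 0.0002 0.0005 0;0 0 0 0.028 0.0002 0.0005 0")

```text
clock: 21.28
tcp_pos: [0.5932, 0.0083, 0.1809]
orientation: [-2.02, 0.377, 2.023]
contact_force: [-0.7, 0.1, -3.5]
grip_width: 0.0131
```

```bash
python3 - <<'E'
from h import *
s=grab_frame('side')
cv2.imwrite('pics/side13c.png',cv2.resize(s[150:270,190:310],None,fx=5,fy=5,interpolation=cv2.INTER_CUBIC)[:600])
for i in range(2):
  R0,p0,o=now();print(p0,o['contact_force'],o['clock'],o['grip_width'],rel(R0,p0,Rt(158.95),[.5938,.0084,.1521]))
  grab_frame('side')
E
```

```text
[0.59342903 0.00836416 0.18119763] [-0.18691615  0.17611127 -2.91606841] 21.325 0.012803917866524336 (array([-0.    ,  0.0008, -0.001 ]), array([ 0.0291, -0.0002, -0.0004]))
[0.59357528 0.0083679  0.18139981] [-0.32972048  0.94862444 -4.31890572] 21.375 0.01284736758877162 (array([ 0.    ,  0.0004, -0.0009]), array([ 0.0293, -0.0001, -0.0002]))
```

View pics/side13c.png

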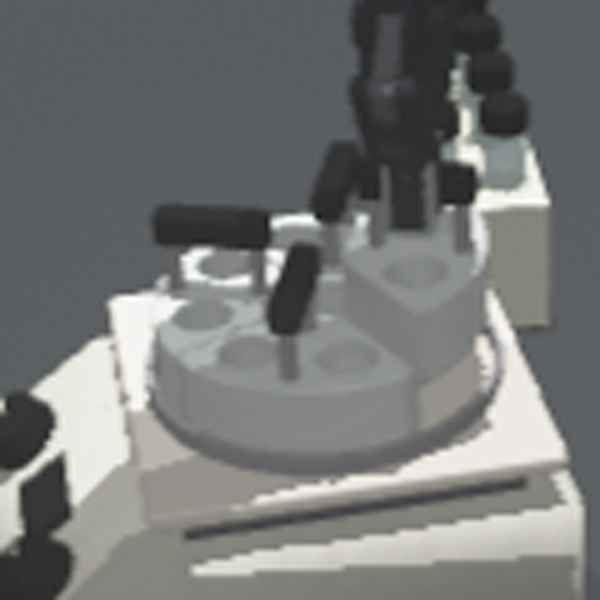

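No contact force so far: the spare is about 11 mm below the neighbours' tops. Continuing slowly.

apply_moves(series="0 0 0 0.004 0 0 0;0 0 0 0.008 0 0 0;0 0 0 0.012 0 0 0;0 0 0 0.015 0 0 0;0 0 0 0.018 0 0 0;0 0 0 0.018 0 0 0")

```text
clock: 22.18
tcp_pos: [0.5933, 0.0083, 0.163]
orientation: [-2.02, 0.377, 2.023]
contact_force: [-0.2, 0.3, -3.7]
grip_width: 0.0132
```

```bash
python3 - <<'E'
from h import *
for i in range(2):
  R0,p0,o=now();print(p0,o['contact_force'],o['moment'],o['clock'],o['grip_width'],rel(R0,p0,Rt(158.95),[.5938,.0084,.1521]))
  grab_frame('side')
E
```

```text
[0.59326817 0.00833588 0.1629988 ] [-0.1648202   0.31481087 -3.66401326] [-0.0113091   0.05453311  0.00753804] 22.175 0.013241993987186554 (array([ 0.    ,  0.0011, -0.0012]), array([ 0.0109, -0.0003, -0.0005]))
[0.59342136 0.00837186 0.16321244] [-0.80508851  0.34978596 -3.86252212] [-0.04324385 -0.03226486  0.00612202] 22.225 0.012971947254672368 (array([ 0.    ,  0.0007, -0.001 ]), array([ 0.0111, -0.0002, -0.0004]))
```

apply_moves(series="0 0 0 0.003 0 -0.0003 0;0 0 0 0.006 0 -0.0003 0;0 0 0 0.008 0 -0.0003 0;0 0 0 0.009 0 -0.0003 0;0 0 0 0.01 0 -0.0003 0;0 0 0 0.0105 0 -0.0003 0;0 0 0 0.0105 0 -0.0003 0")

```text
clock: 23.15
tcp_pos: [0.5938, 0.0082, 0.1528]
orientation: [-2.02, 0.376, 2.022]
contact_force: [-0.6, -0.1, -3.1]
grip_width: 0.0131
```

```bash
python3 - <<'E'
from h import *
for i in range(3):
  R0,p0,o=now();print(p0,o['contact_force'],o['moment'],o['clock'],o['grip_width'],rel(R0,p0,Rt(158.95),[.5938,.0084,.1521]))
  s=grab_frame('side')
cv2.imwrite('pics/side14c.png',cv2.resize(s[150:270,190:310],None,fx=5,fy=5,interpolation=cv2.INTER_CUBIC)[:600])
E
```

```text
[0.59375528 0.00822745 0.15281114] [-0.59381648 -0.12511    -3.10477655] [ 0.01470836 -0.00060031  0.02004221] 23.15 0.013115326259397288 (array([-0.    ,  0.0006, -0.0009]), array([ 0.0007, -0.0002,  0.    ]))
[0.59375759 0.00824426 0.15286376] [ 0.92334653  0.50554461 -3.72526497] [ 0.01105645 -0.02139457  0.01192351] 23.2 0.013070078581348977 (array([-0.    ,  0.0005, -0.0009]), array([ 0.0008, -0.0002,  0.    ]))
[0.59379974 0.00823796 0.15290026] [ 0.16695511 -0.08641798 -3.1671902 ] [-0.06140383  0.0166815  -0.00191816] 23.25 0.0131004249872912 (array([-0.    ,  0.0004, -0.0009]), array([ 0.0008, -0.0002,  0.0001]))
```

View pics/side14c.png

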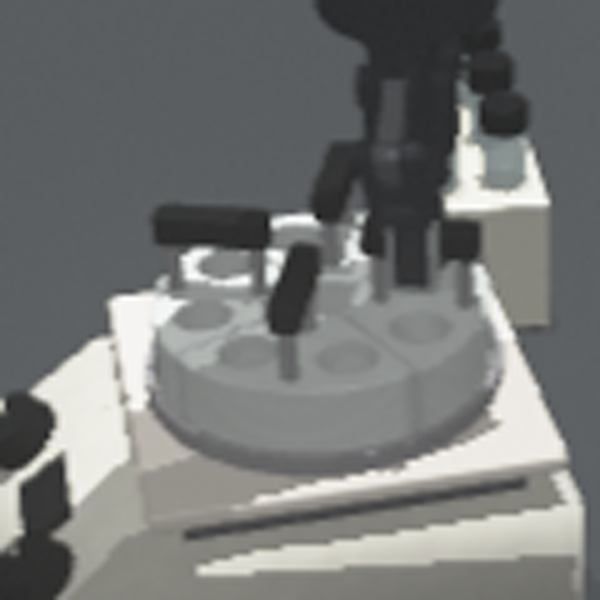

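Less than 1 mm left to the plate. Going down in 0.3 mm steps.

apply_moves(series="0 0 0 0.0004 0 0 0;0 0 0 0.0008 0 0 0;0 0 0 0.0011 0 0 0;0 0 0 0.0014 0 0 0;0 0 0 0.0014 0 0 0")

```text
clock: 23.92
tcp_pos: [0.5939, 0.0082, 0.1521]
orientation: [-2.021, 0.376, 2.021]
contact_force: [-3.1, -0.5, 5.0]
grip_width: 0.013
```

Plate contact (vertical force went from -3.5 to +5 N) at z = 0.1521, the height expected when seated. Releasing.

apply_moves(series="0 0 0 0 0 0 0.1;0 0 0 0 0 0 0.2;0 0 0 0 0 0 0.35;0 0 0 0 0 0 0.5;0 0 0 0 0 0 0.6;0 0 0 0 0 0 0.6;0 0 0 0 0 0 0.6")

```text
clock: 24.8
tcp_pos: [0.5937, 0.0082, 0.1514]
orientation: [-2.02, 0.376, 2.022]
contact_force: [0.5, -0.7, 0.2]
grip_width: 0.0512
```

apply_moves(series="0 0 0 -0.01 0 0 0.6;0 0 0 -0.03 0 0 0.6;0 0 0 -0.06 0 0 0.6;0 0 0 -0.1 0 0 0.6;0 0 0 -0.14 0 0 0.6;0 0 0 -0.15 0.05 0 0.6;0 0 0 -0.15 0.1 0 0.6;0 0 0 -0.15 0.15 0 0.6;0 0 0 -0.15 0.2 0 0.6;0 0 0 -0.15 0.25 0 0.6;0 0 0 -0.15 0.29 0 0.6;0 0 0 -0.15 0.29 0 0.6")

```text
clock: 26.3
tcp_pos: [0.4878, -0.2662, 0.3024]
orientation: [-2.018, 0.384, 2.018]
contact_force: [1.0, -0.1, -0.3]
grip_width: 0.0515
```

```bash
python3 - <<'E'
from h import *
t=grab_frame('top');s=grab_frame('side')
cv2.imwrite('pics/top15.png',t);cv2.imwrite('pics/side15.png',s)
cv2.imwrite('pics/top15c.png',cv2.resize(t[190:310,205:315],None,fx=5,fy=5,interpolation=cv2.INTER_CUBIC))
R0,p0,o=now();print(p0,o['contact_force'],o['clock'])
for nm in('top0','top15'):
  im=cv2.imread(f'pics/{nm}.png');f=8;x0,x1,y0,y1=222,297,203,276
  g=cv2.resize(im[y0:y1,x0:x1].max(2),None,fx=f,fy=f,interpolation=cv2.INTER_CUBIC)
  m=cv2.morphologyEx((g<95).astype(np.uint8),cv2.MORPH_OPEN,np.ones((9,9)))
  N,l,st,ce=cv2.connectedComponentsWithStats(m)
  for i in range(1,N):
    if st[i,4]<1500: continue
    ys,xs=np.where(l==i);P=ray('top',np.c_[(xs+.5)/f-.5+x0,(ys+.5)/f-.5+y0],.178)[:,:2]
    v=np.linalg.eigh(np.cov(P.T))[1][:,1];print(nm,st[i,4],P.mean(0).round(4),np.degrees(np.arctan2(v[1],v[0])).round(2))
E
```

```text
[ 0.48987531 -0.26203256  0.30226344] [ 0.43068835  0.47827593 -0.41443529] 26.4
top0 8843 [0.5946 0.0081] 159.45
top0 8828 [0.5681 0.0675] 68.78
top0 8155 [ 0.5353 -0.0185] 68.94
top0 9060 [0.5088 0.0411] 158.72
top15 7025 [0.5982 0.005 ] 157.8
top15 7789 [0.5688 0.0687] 69.53
top15 3420 [ 0.5307 -0.0301] 64.72
top15 4558 [0.4996 0.0449] 162.49
```

View pics/top15c.png

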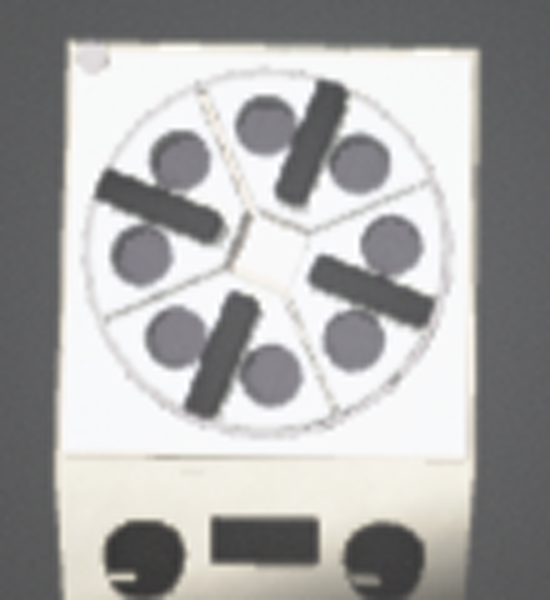

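View pics/side15.png

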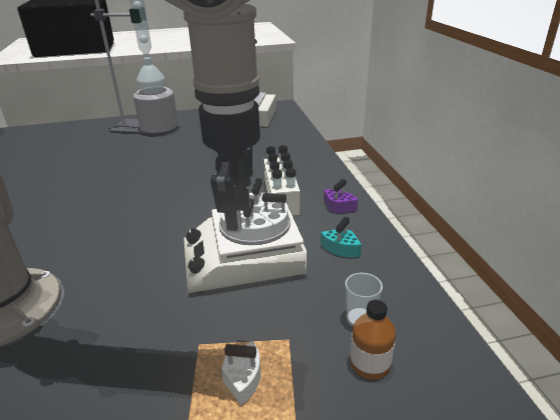

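View pics/top15.png

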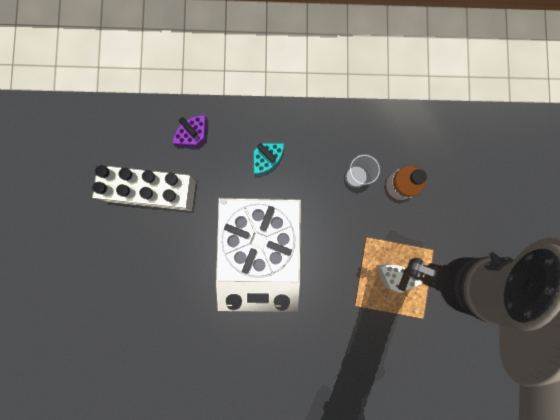

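```bash
python3 - <<'E'
from h import *
a=cv2.imread('pics/top0.png');b=cv2.imread('pics/top15.png')
z=lambda i:cv2.resize(i[200:250,238:295],None,fx=7,fy=7,interpolation=cv2.INTER_CUBIC)
cv2.imwrite('pics/cmp.png',np.hstack([z(a),z(b)]))
for nm,im in(('0',a),('15',b)):
  for th in(85,105):
    f=8;x0,x1,y0,y1=222,297,203,276
    g=cv2.resize(im[y0:y1,x0:x1].min(2),None,fx=f,fy=f,interpolation=cv2.INTER_CUBIC)
    m=cv2.morphologyEx((g<th).astype(np.uint8),cv2.MORPH_OPEN,np.ones((9,9)))
    N,l,st,ce=cv2.connectedComponentsWithStats(m)
    for i in range(1,N):
      if st[i,4]<1500: continue
      ys,xs=np.where(l==i);r=cv2.minAreaRect(np.c_[xs,ys].astype(np.float32))
      P=ray('top',[(np.array(r[0])+.5)/f-.5+[x0,y0]],.178)[0,:2];print(nm,th,st[i,4],P.round(4),np.round(r[1],0),round(r[2],1))
  print(im[203:276,222:297].min(2)[::1].min())
E
```

```text
0 85 5443 [0.6002 0.0059] [ 47. 147.] 22.2
0 85 5833 [0.5706 0.0729] [148.  49.] 23.8
0 85 1686 [ 0.5297 -0.0335] [62. 40.] 20.0
0 105 9649 [0.5944 0.0083] [ 53. 202.] 21.6
0 105 9621 [0.5681 0.0671] [203.  60.] 25.5
0 105 9217 [ 0.536  -0.0183] [200.  60.] 18.9
0 105 9956 [0.509  0.0413] [ 59. 203.] 23.6
72
15 85 1900 [0.5738 0.0817] [73. 40.] 22.2
15 105 9442 [0.5946 0.0071] [ 57. 200.] 23.7
15 105 9203 [0.5682 0.0671] [201.  56.] 24.8
15 105 8750 [ 0.5354 -0.0186] [197.  54.] 21.8
15 105 9532 [0.509  0.0414] [ 57. 200.] 23.0
78
```

View pics/cmp.png

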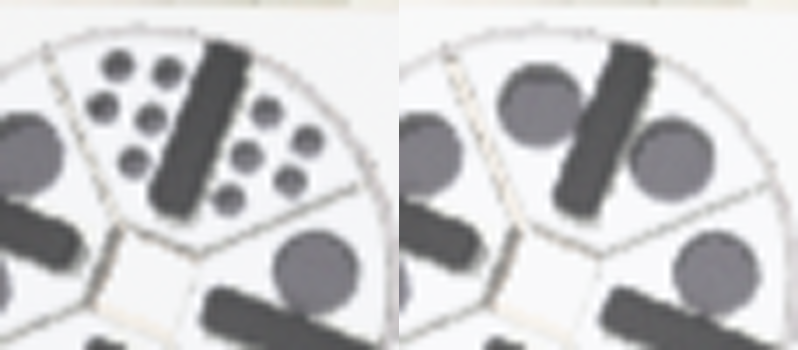

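```bash
python3 - <<'E'
from h import *
a=cv2.imread('pics/top0.png',0).astype(np.float32);b=cv2.imread('pics/top15.png',0).astype(np.float32)
for n,(x,y) in dict(right=(279,247),left=(237,231),opp=(250,260),knobs=(258,300)).items():
    w=np.s_[y-13:y+14,x-14:x+15]
    print(n,cv2.phaseCorrelate(a[w],b[w],cv2.createHanningWindow((29,27),cv2.CV_32F)))
s=grab_frame('side');cv2.imwrite('pics/s16.png',np.hstack([cv2.resize(i[180:250,215:305],None,fx=4,fy=4,interpolation=cv2.INTER_CUBIC) for i in(cv2.imread('pics/side0.png'),s)]))
R0,p0,o=now();print(p0,o['clock'],o['contact_force'],np.abs(o['qvel']).max())
E
```

```text
right ((0.07680512439332254, 0.6498853502358521), 1.02730708239991)
left ((0.027228324957693673, 0.5038596761490108), 1.0133870506728138)
opp ((0.04109697033538495, 0.518611213903176), 0.9906855946705665)
knobs ((0.0653191323284723, 0.5055745067642299), 1.0093708085425106)
[ 0.49025688 -0.26116167  0.30211947] 26.45 [0.66593656 1.05934597 0.43209366] 0.013450158041381144
```

View pics/s16.png

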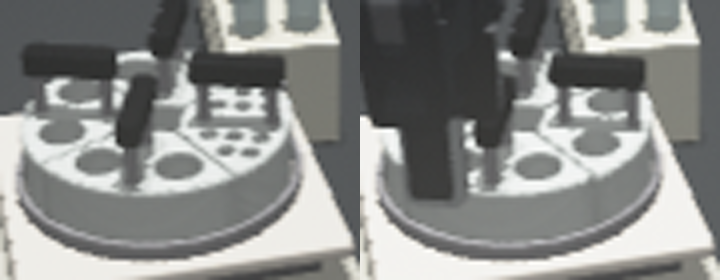

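apply_moves(series="0 0 0 -0.01 0 0 0.6;0 0 0 -0.01 0 0 0.6;0 0 0 -0.01 0 0 0.6;0 0 0 -0.01 0 0 0.6")

```text
clock: 26.95
tcp_pos: [0.4897, -0.2621, 0.3115]
orientation: [-2.02, 0.376, 2.022]
contact_force: [-0.1, 0.1, -0.1]
grip_width: 0.051
```

```bash
python3 -c "
from bench import *
print(hand_in())"
```

```text
the job is handed in; nothing more can be done
None
```

I lifted out the ten-hole segment and stood it on the cork mat. The spare two-hole segment then went into the empty quarter. Both were lowered until they touched and only then released. I handed the job in at about 27 s, with the arm clear of everything.

**Spare:**
- It met the plate at the expected seated height.
- The final pictures show it between its neighbours and inside the ring, level with them.
- It sits about 1 mm closer to the right neighbour than the old segment did. The gap there is thin and the left gap is wider, so it is not perfectly centred. I left it that way rather than risk disturbing anything.

**Neighbours:**
- Against the first picture, the left and opposite segments show no movement.
- For the right segment, one check gave about 0.3 mm and a cruder blob check about 0.6 mm. Both are at the limit of what the picture can resolve.
- One earlier set of brightness-threshold checks disagreed by several millimetres. I put that down to changed lighting, because the handles were at the same pixels by eye and the later checks agreed.

**Bystanders:** the rack, bottle, beaker and the purple and turquoise look-alikes look unmoved by eye. I did not measure them.

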